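# Fit the spacer on a spindle and take its depth with a sliding-tip gauge

### The job

Slide the thicker of the two loose steel spacer rings over the nose of the upright hollow spindle until it sits flat on the shoulder, and let it go. Then take the depth gauge (the one with the wide round collar) out of the rack, push it down through the spacer into the bore until its collar stops flat on the spacer so that its sliding tip is set, draw it out again and finish while still holding the gauge level (its rod lying horizontal) and still, at least 15 cm above the bench, so that the tip can be read; do not put it down. Leave the thin ring and the plain plug gauge where they are.

Things in the scene. Friction and masses are not known exactly. Their poses are not given: they have to be found in the camera images.
- spindle: Fixed upright spindle cartridge. Aluminium housing (62 mm diameter, top at 59 mm) on an 86 mm flange; above it the hollow steel spindle: flat shoulder 39 mm wide at 65 mm height, then the nose, 24 mm diameter, 18 mm long, top at 83 mm, rim bevelled to 19 mm. Bore 13 mm (mouth 17 mm); in it, 50 to 63 mm down, the pin end to be gauged. Origin: on the axis at the bench; z up.
- spacer: Thick spacer ring, loose, flat on the bench: steel, outside diameter 44 mm, hole 27 mm bevelled to 30 mm at both ends, 22 mm high, 150 g. Origin: its centre, 11 mm above its underside; z along its axis. Seated on the shoulder its top is 87 mm above the bench, 4 mm above the nose.
- thin_ring: The other ring, lying flat on the bench, to be left alone: steel, outside diameter 44 mm, 10 mm high. Origin: its centre.
- rack: Fixed gauge rack of folded aluminium sheet: top plate 56 x 124 mm, upper face 96 mm above the bench, open below; two 13 mm holes at y = -32 and +32 mm of its own frame, a gauge hanging in each (either way round). Origin: on the bench under the plate's middle; y along the row of holes.
- gauge: Depth gauge hanging tip down in a rack hole by its collar, 130 g. Origin: middle of its round dark grip (18 mm diameter, 26 mm below to 30 mm above the origin); z from tip to grip. Collar: disc, 38 mm diameter, 38 to 32 mm below the origin. Sleeve: 9 mm diameter, ends 83 mm below; from it stands a sliding tip, 6 mm diameter, its end 109 mm below the origin when fully out.
- gauge_tip (a joint): How far the gauge's tip has been pushed into the sleeve, m: 0 fully out (as at the start), at most 0.024. It slides with about 2 N of friction and stays where it was pushed. With the collar down on the seated spacer it reads 0.005 to 0.018.
- tip_end (a point): The end of the gauge's sliding tip.
- plug_gauge: A plain plug gauge hanging in the other hole of the rack, to be left alone: hexagonal dark head 24 mm over corners, 50 mm long, no collar, rod 9 mm diameter and 50 mm long. Origin: the middle of its head.
Things that resemble listed ones, but are neither listed nor needed, are in the scene too. There is more than one size of the gauge; the one meant has the size given above.

How it is judged:
By the outcome, as a careful person would: the job done as asked, in the order asked, and still so for the second after the job is handed in, while the arm keeps its last pose, push and grip.
It also fails if it takes over 67 s, if anything falls off the work surface, if the arm or the gripper's body presses on something with over 40 N, if the wrist force passes 120 N, or if a joint passes its speed limit or range.

### The arm

A 6-joint arm with a two-finger parallel gripper is mounted at the origin on a cart in front of the work surface, level with it; the furniture and walls round the work are solid. World frame = base frame: x ahead of the robot, y to its left, z up, the work surface at z = 0. Lengths are in m, angles in degrees, forces in N, time in s.
With the tool pointing down it reaches from about 0.375 to 0.9 m from the base axis. Payload 3.1 kg.
Tool frame: the origin (TCP) lies where the fingers leave the gripper's body, on its centre line; the fingertips stand 70 mm ahead of it and the grasp point (between the pads) lies 51 mm ahead of it; z points along the fingers, y is the line along which they close (so a half turn about z gives the same grasp; the last joint's range is limited). The gripper opens to 87 mm and grips with 3 to 60 N. Pads are 19 mm wide; open, the fingers measure 117 mm over their backs; the gripper's body (75 mm by 190 mm) begins 51 mm behind the grasp point.
Start: joints at [-79.097, 30.224, 82.088, -0, 67.689, -10.227], TCP at [0.225, -0.583, 0.292] pointing down, gripper open.
Joint ranges: [-176.69, 176.69], [-43.24, 126.21], [12.49, 139.97], [-82, 262], [0, 151.66], [-163.58, 163.58]. Speed limits (degrees/s): [159.86, 159.86, 180, 180, 180, 180].

### API

Orientations are given as a 3x3 rotation matrix whose columns are the frame's x, y, z axes.
In Python, from rig import readout, capture, calibration, bot, look_for gives the robot as it stands. The module is installed in compiled form; this text tells all that it offers.
- The arm moves only by the shell command python3 -m pendant 'ROWS'. ROWS is JSON, a list of rows, each a list of 7 numbers: the shift along the tool's x, y, z normalised to -1 to 1, where 1 is 200 mm, then the turn, a rotation vector about the tool's x, y, z normalised to -1 to 1, where 1 is 180 degrees, then the closure, from -1 (fully open) to 1 (shut). In form: [[dx, dy, dz, ax, ay, az, grip], ...]. A call has 1 to 8 rows; each row is the pose to reach, as a shift and turn from the pose commanded when the call began, along the tool's axes at that moment, turning the shorter way round; what a row does not reach only later rows make up. A row lasts 1/10 s, in which the tool goes at most 50 mm and 8.59 degrees, less where a joint would pass 70% of its speed; a pose out of reach is approached as far as the arm can. A call with a number of a shift or a turn outside -1 to 1 is refused whole. A call with a gripper value outside its range is refused whole. The fingers move at their own pace and stop on an object; the grip force is fixed at half the most. Time passes only in rows, so rows that repeat a pose let the fingers close. It gives the time, the measured TCP pose, the force, the opening and the grip force at its end, in the units of the state.
- readout.read_state(): the state, without advancing time (a new reading comes with each control period).
- capture(name): name is "scene" or "side" or "wrist"; returns (picture, depth): 384x512x3 uint8, red, green, blue; 384x512 float32, m along the optical axis (not along the pixel's ray), 0 where there is no reading.
- calibration(name): a dict with "mtx" (3x3 intrinsics, pixels), "T" (4x4, takes a point from camera to world coordinates); the wrist camera has in their place "mount" (4x4, takes a point from camera to tool coordinates, whose origin is the TCP and whose axes are the flange's). Camera axes: x right, y down, z forward; pixel columns grow to the right and rows downward; lengths in m; the calibration is good to about 2 mm. A picture is of the moment at which its call begins: read the wrist's pose just before it. calibration takes no time and is no camera call.
- bot.hand_in(): hands the job in; it is judged then, once.
Trained networks look in the newest picture that a camera, given by its name, has taken for a name from the list of things; names that differ only in an ending like _2 or _b are one class to them, and where a whole thing is asked for, a point or a joint stands for the part that bears it (a point fixed in the world has none). Each returns a list of dicts, best first, with "conf" (0 to 1); they miss things now and then, are a little off and sometimes report something else, mostly with a low value. They report only what shows in the picture. A call takes as long as a camera call. They do not tell look-alikes from the thing itself.
- look_for(thing, camera): "extent" ([left, top, right, bottom] in pixels, round what is visible of it).
The state is a dict: "time_s": time; "joint_positions": joint angles; "qvel": joint speeds; "tau": joint torques, N m; "position": TCP position; "tcp_rot": TCP orientation; "force": force on the tool from outside, world axes, zero at the start; "moment": the same for the moment, N m; "opening": opening from 0.0 (shut) to 1.0 (fully open); "grasp_force": force on a finger pad.
Only numpy, scipy, OpenCV 4.12 (cv2) and the standard library are available. Lean on these libraries where they do the work, as an engineer would, in place of code of your own. Each camera call takes 0.05 s, during which the arm holds its last target. There are 200 camera calls.

## Working session

There is one attempt and no reset: what is moved stays moved. The work goes in short steps, Python scripts to look and compute and a shell command to move; the robot and the scene stay as the last step left them, time stands still between calls to the robot, and variables do not carry over. Pictures are saved under pics/ and viewed, at most 10 in all, crops included, and the job is handed in when it is done.

```bash
mkdir -p pics
cat > h.py <<'E'
import numpy as np, cv2
from rig import readout, capture, calibration, bot, look_for
def shot(n, fn=None):
    s=readout.read_state(); p,d=capture(n); c=calibration(n)
    if 'T' in c: T=np.array(c['T'])
    else:
        A=np.eye(4); A[:3,:3]=s['tcp_rot']; A[:3,3]=s['position']; T=A@np.array(c['mount'])
    if fn: cv2.imwrite('pics/'+fn, p[:,:,::-1])
    return p,d,np.array(c['mtx']),T
def cloud(d,K,T):
    v,u=np.mgrid[:d.shape[0],:d.shape[1]]
    P=np.stack([(u-K[0,2])/K[0,0]*d,(v-K[1,2])/K[1,1]*d,d],-1)
    W=P@T[:3,:3].T+T[:3,3]; W[d<=0]=np.nan
    return W
E
python3 - <<'E'
from h import *
s=readout.read_state(); print(s)
ims=[]
for n in ['scene','side']:
    p,d,K,T=shot(n); W=cloud(d,K,T); np.save(n+'.npy',W); cv2.imwrite(f'pics/{n}.png',p[:,:,::-1])
    print(n,T.round(3).tolist())
    for t in ['spindle','spacer','thin_ring','rack','gauge','plug_gauge']:
        for r in look_for(t,n)[:3]:
            l,tp,rr,b=r['extent']; u,v=int((l+rr)/2),int((tp+b)/2)
            w=W[max(v-2,0):v+3,max(u-2,0):u+3].reshape(-1,3)
            print(t,round(r['conf'],2),np.round(r['extent']).tolist(),np.nanmedian(w,0).round(3).tolist())
E
```

```text
{'time_s': 0.0, 'joint_positions': array([-7.90980750e+01,  3.02799369e+01,  8.21575428e+01, -1.73911211e-03,
        6.76875214e+01, -1.02274984e+01]), 'qvel': array([-0.07067612,  0.01442791, -0.04176005,  0.07498689,  0.03685265,
       -0.01013357]), 'tau': array([-1.10894827e-03, -4.40048039e+01, -1.76588917e+01,  6.31923764e-02,
        5.83952630e-02, -1.65041406e-04]), 'position': array([ 0.22520357, -0.58238623,  0.29125463]), 'tcp_rot': array([[ 9.32764454e-01,  3.60486170e-01, -4.40191385e-04],
       [ 3.60486259e-01, -9.32762076e-01,  2.13699422e-03],
       [ 3.59763032e-04, -2.15199519e-03, -9.99997620e-01]]), 'force': array([-1.24059416,  1.0284663 , -0.5411485 ]), 'moment': array([ 0.05279071, -0.01823576,  0.02507648]), 'grasp_force': 0.0, 'opening': 0.9953058781907596}
scene [[-0.733, -0.263, 0.627, -0.015], [-0.679, 0.316, -0.662, 0.553], [-0.024, -0.912, -0.41, 0.47], [0.0, 0.0, 0.0, 1.0]]
spindle 0.8 [229.0, 199.0, 259.0, 238.0] [0.53, 0.032, 0.056]
spacer 0.73 [297.0, 208.0, 310.0, 219.0] [0.479, -0.137, 0.018]
thin_ring 0.43 [315.0, 195.0, 333.0, 208.0] [0.495
[... 382 characters left out ...]
03]
side [[-0.819, -0.374, 0.434, 0.129], [-0.573, 0.514, -0.638, 0.551], [0.016, -0.772, -0.635, 0.703], [0.0, 0.0, 0.0, 1.0]]
spindle 0.71 [216.0, 209.0, 255.0, 255.0] [0.531, 0.035, 0.053]
spacer 0.74 [289.0, 197.0, 310.0, 214.0] [0.49, -0.163, 0.004]
thin_ring 0.68 [191.0, 227.0, 201.0, 255.0] [0.519, 0.165, 0.139]
thin_ring 0.63 [312.0, 179.0, 326.0, 190.0] [0.494, -0.262, 0.001]
rack 0.96 [147.0, 238.0, 224.0, 332.0] [0.551, 0.174, 0.001]
gauge 0.93 [217.0, 237.0, 248.0, 318.0] [0.422, 0.186, 0.132]
gauge 0.89 [160.0, 243.0, 186.0, 299.0] [0.522, 0.223, 0.116]
gauge 0.71 [129.0, 263.0, 146.0, 297.0] [0.601, 0.24, 0.051]
plug_gauge 0.79 [189.0, 230.0, 202.0, 257.0] [0.519, 0.165, 0.133]
```

Run:
```python
import cv2
a=cv2.imread('pics/scene.png')[150:350,110:390];b=cv2.imread('pics/side.png')[150:350,110:390]
import numpy as np
cv2.imwrite('pics/both.png',np.vstack([cv2.resize(x,None,fx=1.5*1,fy=1.5,interpolation=3) for x in (a,b)]) if 0 else np.vstack([cv2.resize(x,(420,300),interpolation=3) for x in (a,b)]))
cv2.imwrite('pics/side2.png',cv2.resize(b,(800,571),interpolation=3))
```

```text
(no output)
```

View pics/side2.png

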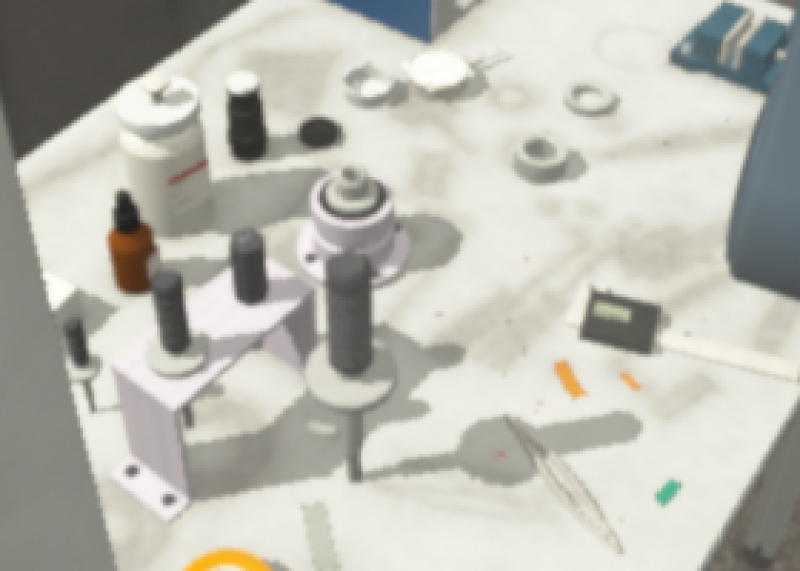

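The picture shows the gauge candidates at these crop pixels:
- The rack gauge, at (172,320).
- A larger free-standing gauge, at (350,370).
- A small gauge, at (80,350).
- The plain plug, at (248,265).

The ring candidates are the thick one at (543,158), the thin one at (590,98) and a lookalike cup at (368,85). I choose the rack gauge with the collar and the thick ring. Next I measure both.

```bash
cat >> h.py <<'E'
from scipy.optimize import least_squares
def circ(P,r=None):
    P=P[:,:2]; c=P.mean(0)
    if r: f=lambda q:np.hypot(*(P-q[:2]).T)-r; x0=c
    else: f=lambda q:np.hypot(*(P-q[:2]).T)-q[2]; x0=[*c,.02]
    return least_squares(f,x0,loss='soft_l1',f_scale=.001).x
def near(W,c,R,z0,z1):
    P=W.reshape(-1,3); P=P[~np.isnan(P[:,0])]
    return P[(np.hypot(P[:,0]-c[0],P[:,1]-c[1])<R)&(P[:,2]>z0)&(P[:,2]<z1)]
E
python3 - <<'E'
from h import *
for n in ['scene','side']:
    W=np.load(n+'.npy')
    def rep(t,c,R,z0,z1,r):
        P=near(W,c,R,z0,z1)
        if len(P)>6: print(n,t,len(P),circ(P,r).round(4),'free',circ(P).round(4),'z',np.percentile(P[:,2],[2,50,98]).round(4),'mean',P.mean(0).round(3))
        else: print(n,t,len(P))
    rep('spacer side',(.48,-.15),.045,.005,.017,.022)
    rep('spacer top',(.48,-.15),.045,.018,.03,None)
    rep('thin',(.494,-.26),.045,.005,.03,.022)
    rep('spindle housing',(.53,.03),.05,.02,.05,.031)
    rep('spindle nose',(.53,.03),.03,.068,.080,.012)
    rep('gauge grip',(.522,.22),.03,.115,.155,.009)
    rep('gauge collar',(.522,.22),.03,.095,.105,.019)
    rep('gauge all',(.522,.22),.03,.08,.3,.019)
    rep('plug head',(.518,.163),.025,.105,.2,.011)
    rep('big',(.42,.182),.03,.06,.3,.011)
    rep('small',(.6,.239),.03,.03,.3,.005)
    P=near(W,(.54,.19),.09,.09,.1); print('plate',len(P),cv2.minAreaRect(P[:,:2].astype(np.float32)),np.median(P[:,2]))
E
```

```text
scene spacer side 93 [ 0.4865 -0.1547] free [ 0.4843 -0.1518  0.0183] z [0.0059 0.0115 0.0166] mean [ 0.481 -0.148  0.011]
scene spacer top 89 [ 0.4859 -0.1532  0.0186] free [ 0.4859 -0.1532  0.0186] z [0.0182 0.0209 0.0228] mean [ 0.486 -0.154  0.021]
scene thin 84 [ 0.4957 -0.2535] free [ 0.4953 -0.2531  0.0189] z [0.0053 0.0087 0.0108] mean [ 0.496 -0.254  0.008]
scene spindle housing 250 [0.553  0.0119] free [0.5525 0.0122 0.0305] z [0.0202 0.0334 0.0488] mean [0.532 0.027 0.034]
scene spindle nose 43 [0.5522 0.0121] free [0.5526 0.0116 0.0125] z [0.0682 0.0742 0.0796] mean [0.546 0.019 0.074]
scene gauge grip 175 [0.5283 0.2173] free [0.5278 0.2176 0.0085] z [0.1161 0.1351 0.1546] mean [0.522 0.221 0.135]
scene gauge collar 270 [0.5275 0.2171] free [0.5263 0.218  0.0178] z [0.095  0.0983 0.1034] mean [0.519 0.222 0.098]
scene gauge all 682 [0.5085 0.2309] free [0.5134 0.2303 0.0153] z [0.0859 0.1012 0.1629] mean [0.52  0.223 0.113]
scene plug head 226 [0.5251 0.1533] free [0.5236 0.1544 0.0095] z [0.1065 0.1289 0.1451] mean [0.519 0.158 0.128]
scene big 1055 [0.427  0.1754] free
[... 1033 characters left out ...]
135]
side gauge collar 512 [0.5269 0.219 ] free [0.5274 0.2184 0.0198] z [0.0951 0.0972 0.1037] mean [0.521 0.224 0.099]
side gauge all 932 [0.5091 0.2254] free [0.5143 0.2263 0.015 ] z [0.0918 0.1008 0.164 ] mean [0.521 0.223 0.112]
side plug head 275 [0.5257 0.1553] free [0.524  0.1569 0.0089] z [0.1058 0.1332 0.1466] mean [0.521 0.16  0.131]
side big 1175 [0.4279 0.1779] free [0.4306 0.1741 0.0149] z [0.0694 0.1323 0.2016] mean [0.424 0.183 0.142]
side small 202 [0.603  0.2368] free [0.6058 0.2348 0.0078] z [0.0332 0.0588 0.0912] mean [0.601 0.238 0.064]
plate 1301 ((0.5509301424026489, 0.1861596256494522), (0.12543602287769318, 0.10754591226577759), 86.28667449951172) 0.09558999783053501
```

```bash
cat >> h.py <<'E'
from scipy.spatial.transform import Rotation as Ro
def go(p,R=None,show=True):
    "row units to reach TCP p, rotation R from measured pose"
    s=readout.read_state(); A=np.array(s['tcp_rot']); R=A if R is None else R
    d=A.T@(np.array(p)-s['position'])/.2; w=Ro.from_matrix(A.T@R).as_rotvec()/np.pi
    print('t',round(s['time_s'],2),'row',d.round(4).tolist(),w.round(4).tolist(),'pos',s['position'].round(4),'F',s['force'].round(1),'open',round(s['opening'],3),'J',s['joint_positions'].round(0))
def down(b):
    "tool down, closing axis (y) at bearing b deg"
    b=np.radians(b); y=np.array([np.cos(b),np.sin(b),0]); z=np.array([0,0,-1.]); return np.stack([np.cross(y,z),y,z],1)
E
python3 -m pendant '[[1,-0.77,0,0,0,0,-1],[1,-0.77,0,0,0,0,-1],[1,-0.77,0,0,0,0,-1],[1,-0.77,0,0,0,0,-1],[1,-0.77,0,0,0,0,-1],[1,-0.77,0,0,0,0,-1],[1,-0.77,0,0,0,0,-1]]'
python3 -c "
from h import *
go((.486,-.1525,.2),down(-69))"
```

```text
time_s: 1.4
position: [0.3571, -0.3663, 0.2926]
tcp_rot: [[0.932, 0.363, 0.0], [0.363, -0.932, -0.001], [-0.0, 0.001, -1.0]]
force: [-0.4, -0.4, -0.5]
opening: 1.0
grasp_force: 0.0
t 1.4 row [0.9891, -0.7621, 0.4621] [0.0003, 0.0001, 0.0017] pos [ 0.3571 -0.3663  0.2926] F [-0.4 -0.4 -0.5] open 1.0 J [-58.  21.  98.  -0.  60.  10.]
```

```bash
python3 -m pendant '[[0.99,-0.76,0.46,0,0,0,-1],[0.99,-0.76,0.46,0,0,0,-1],[0.99,-0.76,0.46,0,0,0,-1],[0.99,-0.76,0.46,0,0,0,-1],[0.99,-0.76,0.46,0,0,0,-1],[0.99,-0.76,0.46,0,0,0,-1],[0.99,-0.76,0.46,0,0,0,-1],[0.99,-0.76,0.46,0,0,0,-1]]'
python3 - <<'E'
from h import *
p,d,K,T=shot('wrist','w1.png'); W=cloud(d,K,T)
print(calibration('wrist')['mount'])
for t in ['spacer','thin_ring']: print(t,[(round(r['conf'],2),np.round(r['extent']).tolist()) for r in look_for(t,'wrist')[:3]])
P=near(W,(.486,-.1525),.035,.018,.028); print(len(P),np.median(P[:,2]) if len(P) else 0)
if len(P): print(circ(P), (P.max(0)+P.min(0))/2,P.max(0)-P.min(0))
P=near(W,(.486,-.1525),.035,.006,.016); print(len(P)); print(circ(P,.022)) if len(P) else 0
go((.486,-.1525,.074),down(-69))
E
```

```text
time_s: 2.2
position: [0.4867, -0.1557, 0.2002]
tcp_rot: [[0.933, 0.36, 0.001], [0.36, -0.933, -0.001], [0.0, 0.001, -1.0]]
force: [0.2, -0.3, -0.4]
opening: 0.997
grasp_force: 0.0
[[ 3.18724454e-04 -9.64789267e-01 -2.63023894e-01  7.17801313e-02]
 [ 9.99999807e-01  4.47581391e-04 -4.29988803e-04  1.08762885e-03]
 [ 5.32573182e-04 -2.63023707e-01  9.64789224e-01 -9.21287021e-02]
 [ 0.00000000e+00  0.00000000e+00  0.00000000e+00  1.00000000e+00]]
spacer [(0.95, [232.0, 164.0, 278.0, 214.0])]
thin_ring [(0.57, [325.0, 194.0, 368.0, 232.0])]
1011 0.02164311439280653
[ 0.48749399 -0.15648985  0.01814979] [ 0.48713246 -0.15691213  0.02092178] [0.04387159 0.04387184 0.00557609]
143
[ 0.49523843 -0.15825864]
t 2.35 row [0.0048, -0.0178, 0.6339] [0.0005, -0.0002, -0.0001] pos [ 0.4862 -0.156   0.2008] F [ 0.1  0.1 -0.1] open 0.996 J [-30.  29. 103.  -0.  47.  39.]
```

View pics/w1.png

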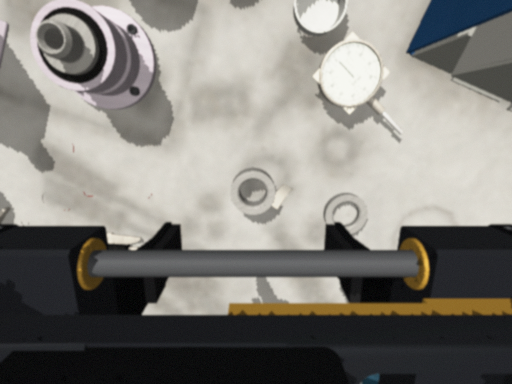

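The wrist picture shows the thick spacer at (253,191), the thin ring at (345,213) and the spindle at (85,50). The spacer choice holds, so I descend on the wrist estimate.

```bash
python3 -m pendant '[[0.005,0,0.63,0,0,0,-1],[0.005,0,0.63,0,0,0,-1],[0.005,0,0.63,0,0,0,-1],[0.005,0,0.63,0,0,0,-1],[0.005,0,0.63,0,0,0,1],[0.005,0,0.63,0,0,0,1],[0.005,0,0.63,0,0,0,1],[0.005,0,0.63,0,0,0,1]]'
python3 -m pendant '[[0,0,0,0,0,0,1],[0,0,0,0,0,0,1],[0,0,0,0,0,0,1],[0,0,0,0,0,0,1]]'
python3 -c "
from h import *
go((.486,-.1525,.2),down(-69))"
```

```text
time_s: 3.15
position: [0.4875, -0.1541, 0.0751]
tcp_rot: [[0.933, 0.36, 0.001], [0.36, -0.933, -0.001], [0.001, 0.001, -1.0]]
force: [-0.3, -0.5, 0.1]
opening: 0.722
grasp_force: 0.0
time_s: 3.55
position: [0.4876, -0.1539, 0.0745]
tcp_rot: [[0.933, 0.361, 0.001], [0.361, -0.933, -0.001], [0.001, 0.001, -1.0]]
force: [0.5, -0.3, 2.5]
opening: 0.488
grasp_force: 30.0
t 3.55 row [-0.0043, -0.0088, -0.6273] [0.0003, -0.0002, 0.0008] pos [ 0.4876 -0.1539  0.0745] F [ 0.5 -0.3  2.5] open 0.488 J [-30.  43. 107.  -0.  30.  39.]
```

```bash
python3 -m pendant '[[0,0,-0.1,0,0,0,1],[0,0,-0.6,0,0,0,1],[0,0,-0.6,0,0,0,1],[0,0,-0.6,0,0,0,1],[0,0,-0.6,0,0,0,1]]'
python3 -c "
from h import *
go((.554,.011,.195),down(-69))"
```

```text
time_s: 4.05
position: [0.4873, -0.1536, 0.1952]
tcp_rot: [[0.933, 0.361, 0.002], [0.361, -0.933, -0.001], [0.001, 0.002, -1.0]]
force: [-0.3, -0.3, -1.8]
opening: 0.491
grasp_force: 30.0
t 4.05 row [0.6078, -0.6475, 0.0006] [0.0005, -0.0004, 0.0008] pos [ 0.4873 -0.1536  0.1952] F [-0.3 -0.3 -1.8] open 0.491 J [-30.  30. 104.   0.  46.  39.]
```

```bash
python3 -m pendant '[[0.6,-0.64,0,0,0,0,1],[0.6,-0.64,0,0,0,0,1],[0.6,-0.64,0,0,0,0,1],[0.6,-0.64,0,0,0,0,1],[0.6,-0.64,0,0,0,0,1],[0.6,-0.64,0,0,0,0,1],[0.6,-0.64,0,0,0,0,1]]'
cat > chk.py <<'E'
from h import *
ims=[]
for n in ['scene','side']:
    p,d,K,T=shot(n); W=cloud(d,K,T)
    s=readout.read_state(); c=s['position']
    zb=c[2]-.0745
    # spacer seen side band
    P=near(W,c,.028,zb+.001,zb+.021)
    N=near(W,(.553,.013),.03,.068,.080); H=near(W,(.553,.013),.05,.02,.05)
    print(n,'spacer',len(P),circ(P,.022).round(4) if len(P)>8 else '','nose',len(N),circ(N,.012).round(4) if len(N)>8 else '','hous',circ(H,.031).round(4),'tcp',c.round(4))
    q=np.linalg.inv(T)@np.array([c[0],c[1],.08,1]); u=K@q[:3]; u=(u/u[2])[:2].astype(int)
    x0=min(max(u[0]-50,0),412); y0=min(max(u[1]-50,0),284)
    ims.append(cv2.resize(p[y0:y0+100,x0:x0+100,::-1],(400,400),interpolation=cv2.INTER_CUBIC))
import sys
cv2.imwrite('pics/'+sys.argv[1],np.hstack(ims))
E
python3 chk.py c1.png
```

```text
time_s: 4.75
position: [0.5518, 0.0082, 0.1929]
tcp_rot: [[0.933, 0.36, -0.003], [0.36, -0.933, 0.0], [-0.003, -0.002, -1.0]]
force: [0.1, -1.1, -0.2]
opening: 0.49
grasp_force: 30.0
scene spacer 130 [0.551  0.0134] nose 58 [0.5518 0.0127] hous [0.5529 0.0121] tcp [0.552  0.0079 0.1932]
side spacer 72 [0.5517 0.0111] nose 83 [0.5526 0.0151] hous [0.5534 0.0138] tcp [0.5523 0.0078 0.1936]
```

View pics/c1.png

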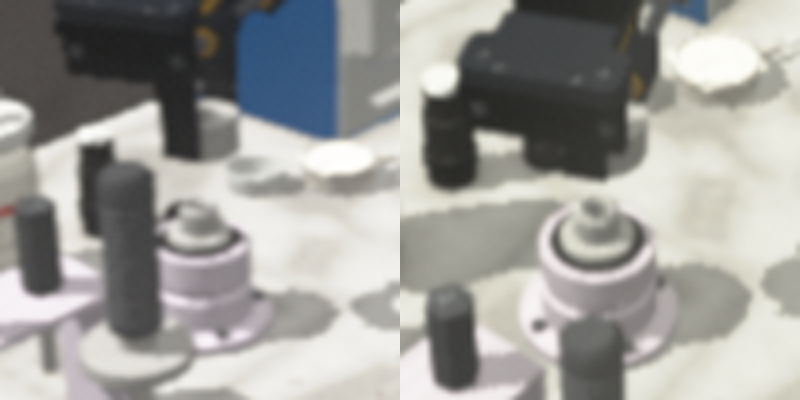

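The left view shows the spacer in the fingers at (215,130), with the nose below it at (200,215). The spacer fits include finger pixels, so I use the earlier bias instead and lower in steps while watching the force.

```bash
python3 -m pendant '[[0.018,-0.012,0,0,0,0,1],[0.018,-0.012,0.1,0,0,0,1],[0.018,-0.012,0.16,0,0,0,1],[0.018,-0.012,0.18,0,0,0,1],[0.018,-0.012,0.2,0,0,0,1],[0.018,-0.012,0.22,0,0,0,1],[0.018,-0.012,0.24,0,0,0,1],[0.018,-0.012,0.24,0,0,0,1]]'
python3 -c "
from h import *
go((.5546,.0115,.1395),down(-69));print(readout.read_state()['moment'])"
```

```text
time_s: 5.65
position: [0.5554, 0.0125, 0.146]
tcp_rot: [[0.933, 0.361, -0.0], [0.361, -0.933, 0.0], [-0.0, -0.0, -1.0]]
force: [-0.1, 0.3, -1.1]
opening: 0.488
grasp_force: 30.0
t 5.65 row [-0.0054, 0.0035, 0.0323] [-0.0001, 0.0001, 0.0007] pos [0.5554 0.0125 0.146 ] F [-0.1  0.3 -1.1] open 0.488 J [-10.  37.  99.  -0.  44.  59.]
[-0.0181345  -0.08829829 -0.01184544]
```

```bash
python3 -m pendant '[[0,0,0.015,0,0,0,1],[0,0,0.025,0,0,0,1],[0,0,0.03,0,0,0,1],[0,0,0.034,0,0,0,1],[0,0,0.034,0,0,0,1]]'
```

```text
time_s: 6.15
position: [0.5554, 0.0125, 0.1396]
tcp_rot: [[0.933, 0.361, -0.0], [0.361, -0.933, 0.0], [-0.0, -0.0, -1.0]]
force: [-0.9, 0.1, 0.2]
opening: 0.495
grasp_force: 30.0
```

```bash
python3 -m pendant '[[0,0,0.004,0,0,0,1],[0,0,0.004,0,0,0,1],[0,0,0.004,0,0,0,-1],[0,0,0.004,0,0,0,-1],[0,0,0.004,0,0,0,-1],[0,0,0.004,0,0,0,-1],[0,0,0.004,0,0,0,-1]]'
python3 -m pendant '[[0,0,-0.5,0,0,0,-1],[0,0,-0.5,0,0,0,-1],[0,0,-0.5,0,0,0,-1],[-0.3,0,-0.5,0,0,-0.217,-1],[-0.3,0,-0.5,0,0,-0.217,-1],[-0.3,0,-0.5,0,0,-0.217,-1],[-0.3,0,-0.5,0,0,-0.217,-1],[-0.3,0,-0.5,0,0,-0.217,-1]]'
python3 - <<'E'
from h import *
for n in ['scene','side','wrist']:
    p,d,K,T=shot(n,n+'_r.png'); W=cloud(d,K,T)
    P=near(W,(.554,.012),.035,.080,.1)
    if len(P)>8: print(n,len(P),'z',np.percentile(P[:,2],[5,25,50,75,95]).round(4),circ(P).round(4))
    P=near(W,(.554,.012),.035,.067,.083)
    if len(P)>8: print(' band',len(P),circ(P,.022).round(4))
    G=near(W,(.528,.218),.02,.115,.155); 
    if len(G)>8: print(' grip',len(G),circ(G,.009).round(4))
    G=near(W,(.528,.218),.02,.158,.175); 
    if len(G)>8: print(' griptop',len(G),np.median(G,0).round(4))
go((.5546,.0115,.3),down(-30))
E
```

```text
time_s: 6.85
position: [0.5556, 0.0125, 0.1385]
tcp_rot: [[0.933, 0.361, 0.0], [0.361, -0.933, -0.0], [0.0, 0.0, -1.0]]
force: [-0.1, -0.1, 0.8]
opening: 0.861
grasp_force: 0.0
time_s: 7.65
position: [0.4991, -0.0092, 0.2383]
tcp_rot: [[0.494, 0.87, -0.0], [0.87, -0.494, 0.0], [-0.0, -0.0, -1.0]]
force: [0.3, 0.3, 1.1]
opening: 1.006
grasp_force: 0.0
scene 144 z [0.0806 0.0827 0.085  0.0861 0.087 ] [0.5507 0.0152 0.0179]
 band 140 [0.5534 0.013 ]
 grip 173 [0.5283 0.2172]
 griptop 48 [0.5241 0.2193 0.1619]
side 239 z [0.0808 0.0834 0.0855 0.0865 0.0878] [0.5525 0.017  0.0178]
 band 198 [0.5539 0.0154]
 grip 171 [0.5291 0.2191]
 griptop 85 [0.5265 0.2213 0.1628]
wrist 1756 z [0.0809 0.0849 0.0863 0.0869 0.0877] [0.5543 0.0117 0.017 ]
 band 616 [0.536  0.0096]
t 7.8 row [0.2272, 0.1882, -0.3087] [-0.0002, 0.0, 0.0005] pos [ 0.4993 -0.0091  0.2383] F [ 1.  -0.3  0.6] open 0.999 J [-14.  25. 103.   0.  52.  16.]
```

```bash
python3 -m pendant '[[0,0,-0.36,0,0,0,-1],[0.1,-0.05,-0.36,0,0,0,-1],[0.95,-0.43,-0.36,0,0,0,-1],[0.95,-0.43,-0.36,0,0,0,-1],[0.95,-0.43,-0.36,0,0,0,-1],[0.95,-0.43,-0.36,0,0,0,-1],[0.95,-0.43,-0.36,0,0,0,-1],[0.95,-0.43,-0.36,0,0,0,-1]]'
python3 - <<'E'
from h import *
p,d,K,T=shot('wrist','w2.png'); W=cloud(d,K,T)
for t in ['gauge','plug_gauge','rack']: print(t,[(round(r['conf'],2),np.round(r['extent']).tolist()) for r in look_for(t,'wrist')[:3]])
for z0,z1,R,r in [(.156,.18,.022,None),(.112,.155,.022,.009),(.099,.108,.03,None)]:
    P=near(W,(.5294,.2165),R,z0,z1)
    if len(P)>8: print(len(P),circ(P,r).round(4),'mid',((P.max(0)+P.min(0))/2).round(4),(P.max(0)-P.min(0)).round(4),np.median(P,0).round(4))
P=near(W,(.4285,.175),.03,.12,.3); print('big',len(P),P.max(0) if len(P) else 0)
go((.529,.217,.182),down(-30))
E
```

```text
time_s: 8.6
position: [0.5189, 0.1992, 0.3101]
tcp_rot: [[0.496, 0.868, -0.001], [0.868, -0.496, -0.001], [-0.001, -0.0, -1.0]]
force: [-0.0, -1.1, 0.2]
opening: 1.001
grasp_force: 0.0
gauge [(0.8, [292.0, 108.0, 316.0, 128.0]), (0.78, [158.0, 212.0, 220.0, 307.0]), (0.65, [236.0, 152.0, 271.0, 191.0])]
plug_gauge [(0.84, [270.0, 209.0, 295.0, 246.0]), (0.31, [308.0, 241.0, 346.0, 305.0])]
rack [(0.83, [220.0, 116.0, 311.0, 248.0]), (0.27, [235.0, 153.0, 272.0, 191.0])]
361 [0.529  0.2167 0.0063] mid [0.5287 0.2161 0.1608] [0.0176 0.0179 0.0095] [0.529  0.2169 0.1632]
123 [0.5285 0.216 ] mid [0.5295 0.2196 0.1336] [0.0159 0.0111 0.0423] [0.533  0.2235 0.1355]
562 [0.5279 0.2151 0.0152] mid [0.5285 0.2163 0.102 ] [0.0376 0.0365 0.0045] [0.5344 0.2224 0.1018]
big 918 [0.44305375 0.18578034 0.20280301]
t 8.8 row [0.1104, -0.0073, 0.6425] [-0.0001, 0.0002, 0.0003] pos [0.5193 0.1972 0.3105] F [ 0.1  0.6 -0. ] open 0.999 J [ 9. 24. 91. -0. 65. 39.]
```

View pics/w2.png

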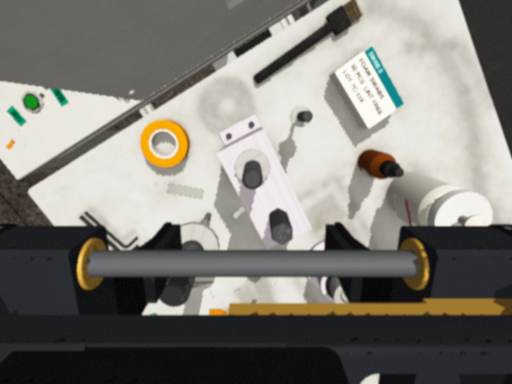

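The gauge with the round collar is at (253,172) and the hexagonal plug is at (281,225). A small lookalike is at (303,117) and the big one at (190,265). The gauge in the rack is confirmed.

```bash
python3 -m pendant '[[0.11,-0.006,0,0,0,0,-1],[0.11,-0.006,0.2,0,0,0,-1],[0.11,-0.006,0.4,0,0,0,-1],[0.11,-0.006,0.55,0,0,0,-1],[0.11,-0.006,0.64,0,0,0,-1],[0.11,-0.006,0.64,0,0,0,-1],[0.11,-0.006,0.64,0,0,0,1],[0.11,-0.006,0.64,0,0,0,1]]'
python3 -m pendant '[[0,0,0,0,0,0,1],[0,0,0,0,0,0,1],[0,0,0,0,0,0,1],[0,0,0,0,0,0,1],[0,0,0,0,0,0,1],[0,0,0,0,0,0,1]]'
python3 -c "
from h import *
go((.529,.2165,.182),down(-30));print(readout.read_state()['moment'],readout.read_state()['grasp_force'])"
```

```text
time_s: 9.6
position: [0.5303, 0.2178, 0.1841]
tcp_rot: [[0.498, 0.867, 0.003], [0.867, -0.498, 0.001], [0.002, 0.002, -1.0]]
force: [0.8, 0.4, -0.0]
opening: 0.897
grasp_force: 0.0
time_s: 10.2
position: [0.5292, 0.2182, 0.1827]
tcp_rot: [[0.497, 0.868, 0.0], [0.868, -0.497, 0.0], [0.0, 0.0, -1.0]]
force: [-0.0, -0.8, -0.1]
opening: 0.358
grasp_force: 0.0
t 10.2 row [-0.008, 0.0033, 0.0034] [0.0, -0.0, 0.0011] pos [0.5292 0.2182 0.1827] F [-0.  -0.8 -0.1] open 0.358 J [11. 35. 95.  0. 50. 41.]
[-0.0541768  -0.07113539 -0.02880576] 0.0
```

Still closing (18 mm corresponds to an opening of about 0.2).

```bash
python3 -m pendant '[[0,0,0,0,0,0,1],[0,0,0,0,0,0,1],[0,0,0,0,0,0,1],[0,0,0,0,0,0,1]]'
python3 -m pendant '[[0,0,-0.05,0,0,0,1],[0,0,-0.2,0,0,0,1],[0,0,-0.4,0,0,0,1],[0,0,-0.6,0,0,0,1],[0,0,-0.6,0,0,0,1]]'
python3 -c "
from h import *
go((.5537,.0112,.31),down(-30));print(readout.read_state()['moment'],readout.read_state()['grasp_force'])"
```

```text
time_s: 10.6
position: [0.5292, 0.2182, 0.1826]
tcp_rot: [[0.497, 0.868, -0.0], [0.868, -0.497, 0.0], [-0.0, -0.0, -1.0]]
force: [-0.3, -0.1, -0.2]
opening: 0.2
grasp_force: 30.0
time_s: 11.1
position: [0.5323, 0.2189, 0.3093]
tcp_rot: [[0.497, 0.868, 0.013], [0.868, -0.497, 0.003], [0.009, 0.01, -1.0]]
force: [0.3, 0.2, -0.2]
opening: 0.2
grasp_force: 30.0
t 11.1 row [-0.848, 0.6091, -0.0051] [0.0033, -0.0029, 0.0011] pos [0.5323 0.2189 0.3093] F [ 0.3  0.2 -0.2] open 0.2 J [11. 25. 89.  0. 66. 41.]
[-0.06103941 -0.18974883 -0.01784944] 29.99988567084074
```

```bash
python3 -m pendant '[[0,0,-0.22,0,0,0,1],[0,0,-0.22,0,0,0,1],[0,0,-0.22,0,0,0,1]]'
python3 -m pendant '[[-0.848,0.6,0,0,0,0,1],[-0.848,0.6,0,0,0,0,1],[-0.848,0.6,0,0,0,0,1],[-0.848,0.6,0,0,0,0,1],[-0.848,0.6,0,0,0,0,1],[-0.848,0.6,0,0,0,0,1],[-0.848,0.6,0,0,0,0,1],[-0.848,0.6,0,0,0,0,1]]'
python3 - <<'E'
from h import *
s=readout.read_state(); c=s['position']; R=np.array(s['tcp_rot'])
ims=[]
for n in ['scene','side']:
    p,d,K,T=shot(n); W=cloud(d,K,T)
    o=c[2]-.0486
    for t,a,b,r in [('sleeve',-.08,-.045,.0045),('tip',-.106,-.088,.003),('collar',-.0375,-.0325,.019),('grip',-.024,-.010,.009)]:
        P=near(W,c,.03,o+a,o+b)
        print(n,t,len(P),circ(P,r).round(4) if len(P)>5 else '', P.mean(0).round(4) if len(P) else '')
    P=near(W,(.554,.012),.035,.067,.083); print(' spacer',len(P),circ(P,.022).round(4))
    q=np.linalg.inv(T)@np.array([c[0],c[1],.17,1]); u=K@q[:3]; u=(u/u[2])[:2].astype(int)
    ims.append(cv2.resize(p[u[1]-65:u[1]+65,u[0]-50:u[0]+50,::-1],(400,520),interpolation=cv2.INTER_CUBIC))
cv2.imwrite('pics/c2.png',np.hstack(ims))
go((.5537,.0112,.31),down(-30))
E
```

```text
time_s: 11.4
position: [0.5291, 0.2181, 0.3472]
tcp_rot: [[0.497, 0.868, 0.001], [0.868, -0.497, 0.0], [0.001, 0.001, -1.0]]
force: [-0.4, 0.3, -1.8]
opening: 0.209
grasp_force: 30.0
time_s: 12.2
position: [0.5484, 0.013, 0.346]
tcp_rot: [[0.495, 0.869, -0.002], [0.869, -0.495, 0.001], [-0.0, -0.002, -1.0]]
force: [-0.3, 1.1, -2.0]
opening: 0.202
grasp_force: 30.0
scene sleeve 61 [0.5475 0.0123] [0.5449 0.0146 0.235 ]
scene tip 24 [0.5468 0.0129] [0.5457 0.0143 0.2006]
scene collar 62 [0.5478 0.0118] [0.5405 0.0185 0.2633]
scene grip 76 [0.5416 0.0199] [0.5413 0.0205 0.2813]
 spacer 144 [0.5536 0.0131]
side sleeve 74 [0.5482 0.0143] [0.5462 0.0171 0.2341]
side tip 26 [0.548  0.0142] [0.5474 0.0157 0.2002]
side collar 79 [0.5487 0.0126] [0.5421 0.022  0.2632]
side grip 101 [0.5428 0.0211] [0.5436 0.0225 0.2818]
 spacer 195 [0.5535 0.0153]
t 12.3 row [0.0046, 0.0262, 0.1819] [-0.0002, -0.0, 0.0018] pos [0.5487 0.013  0.3464] F [-0.4  0.  -1. ] open 0.198 J [-10.  21.  89.   0.  70.  19.]
```

View pics/c2.png

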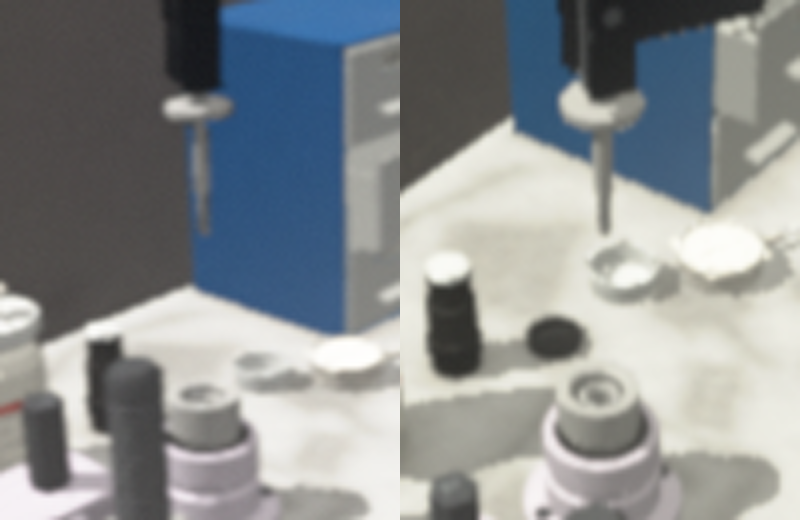

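The gauge hangs straight, with its tip at (205,230) in the left view and (605,230) in the right. The spacer sits flat and level on the spindle at (205,410) and (598,400). I shift about 5 mm and lower.

```bash
python3 -m pendant '[[0.01,0.025,0,0,0,0,1],[0.01,0.025,0.2,0,0,0,1],[0.01,0.025,0.35,0,0,0,1],[0.01,0.025,0.42,0,0,0,1],[0.01,0.025,0.42,0,0,0,1],[0.01,0.025,0.42,0,0,0,1]]'
python3 - <<'E'
from h import *
s=readout.read_state(); c=s['position']; ims=[]
for n in ['scene','side']:
    p,d,K,T=shot(n); W=cloud(d,K,T); o=c[2]-.0486
    for t,a,b,r in [('sleeve',-.08,-.045,.0045),('tip',-.106,-.088,.003),('collar',-.0375,-.0325,.019)]:
        P=near(W,c,.03,o+a,o+b); print(n,t,len(P),circ(P,r).round(4) if len(P)>5 else '')
    P=near(W,(.553,.013),.05,.02,.05); print(' housing',len(P),circ(P,.031).round(4))
    P=near(W,(.553,.013),.035,.067,.083); print(' spacer',len(P),circ(P,.022).round(4))
go((.554,.0122,.1836),down(-30))
E
```

```text
time_s: 12.9
position: [0.5551, 0.0109, 0.263]
tcp_rot: [[0.496, 0.868, 0.001], [0.868, -0.496, -0.0], [0.0, 0.001, -1.0]]
force: [0.6, -0.3, -0.9]
opening: 0.197
grasp_force: 30.0
scene sleeve 55 [0.5543 0.0103]
scene tip 20 [0.5523 0.013 ]
scene collar 67 [0.5553 0.0097]
 housing 251 [0.5531 0.0121]
 spacer 139 [0.5535 0.0129]
side sleeve 52 [0.5555 0.0122]
side tip 21 [0.5551 0.012 ]
side collar 61 [0.5564 0.011 ]
 housing 239 [0.5535 0.0138]
 spacer 194 [0.5536 0.0151]
t 13.0 row [0.0025, -0.0111, 0.4017] [0.0009, -0.0003, 0.0012] pos [0.5554 0.0107 0.2639] F [-1.   0.2 -1.1] open 0.204 J [-10.  27.  94.   0.  59.  19.]
```

```bash
python3 -m pendant '[[0.003,-0.01,0,0,0,0,1],[0.003,-0.01,0.05,0,0,0,1],[0.003,-0.01,0.1,0,0,0,1],[0.003,-0.01,0.15,0,0,0,1],[0.003,-0.01,0.2,0,0,0,1],[0.003,-0.01,0.22,0,0,0,1],[0.003,-0.01,0.22,0,0,0,1]]'
python3 -c "
from h import *
go((.554,.0122,.1736),down(-30))"
```

```text
time_s: 13.7
position: [0.5525, 0.0122, 0.2175]
tcp_rot: [[0.497, 0.868, -0.002], [0.868, -0.497, 0.0], [-0.001, -0.002, -1.0]]
force: [1.0, 1.1, -2.2]
opening: 0.198
grasp_force: 30.0
t 13.7 row [0.0042, 0.0071, 0.2193] [-0.0007, 0.0003, 0.001] pos [0.5525 0.0122 0.2175] F [ 1.   1.1 -2.2] open 0.198 J [-10.  31.  97.  -0.  53.  19.]
```

```bash
python3 -m pendant '[[0.002,0.003,0.02,0,0,0,1],[0.002,0.003,0.04,0,0,0,1],[0.002,0.003,0.06,0,0,0,1],[0.002,0.003,0.08,0,0,0,1],[0.002,0.003,0.1,0,0,0,1],[0.002,0.003,0.1,0,0,0,1]]'
python3 -c "
from h import *
go((.554,.0122,.1736),down(-30))"
```

```text
time_s: 14.3
position: [0.5533, 0.0122, 0.198]
tcp_rot: [[0.497, 0.868, -0.001], [0.868, -0.497, 0.0], [-0.0, -0.001, -1.0]]
force: [0.2, -0.2, -1.4]
opening: 0.2
grasp_force: 30.0
t 14.3 row [0.0016, 0.0034, 0.1221] [-0.0004, 0.0001, 0.0011] pos [0.5533 0.0122 0.198 ] F [ 0.2 -0.2 -1.4] open 0.2 J [-10.  32.  97.   0.  50.  20.]
```

No side force; the sleeve is in the bore. Continue to collar contact.

```bash
python3 -m pendant '[[0,0,0.02,0,0,0,1],[0,0,0.04,0,0,0,1],[0,0,0.06,0,0,0,1],[0,0,0.08,0,0,0,1],[0,0,0.1,0,0,0,1],[0,0,0.112,0,0,0,1],[0,0,0.112,0,0,0,1]]'
python3 -m pendant '[[0,0,0.004,0,0,0,1],[0,0,0.008,0,0,0,1],[0,0,0.012,0,0,0,1],[0,0,0.012,0,0,0,1]]'
python3 -c "
from h import *
go((.554,.0122,.1736),down(-30));print(readout.read_state()['moment'])"
```

```text
time_s: 15.0
position: [0.5536, 0.0122, 0.176]
tcp_rot: [[0.497, 0.868, -0.0], [0.868, -0.497, 0.0], [-0.0, -0.0, -1.0]]
force: [0.2, -1.2, -0.7]
opening: 0.2
grasp_force: 30.0
time_s: 15.4
position: [0.5537, 0.0122, 0.1739]
tcp_rot: [[0.497, 0.868, 0.0], [0.868, -0.497, -0.0], [0.0, 0.0, -1.0]]
force: [-0.2, 0.9, 0.6]
opening: 0.199
grasp_force: 30.0
t 15.4 row [0.0009, 0.0014, 0.0016] [0.0, -0.0, 0.0011] pos [0.5537 0.0122 0.1739] F [-0.2  0.9  0.6] open 0.199 J [-10.  34.  98.   0.  47.  20.]
[-0.0320428  -0.04299208 -0.0434621 ]
```

```bash
python3 -m pendant '[[0,0,0.003,0,0,0,1],[0,0,0.006,0,0,0,1],[0,0,0.009,0,0,0,1],[0,0,0.009,0,0,0,1]]'
python3 -m pendant '[[0,0,0.003,0,0,0,1],[0,0,0.005,0,0,0,1],[0,0,0.005,0,0,0,1]]'
```

```text
time_s: 15.8
position: [0.5537, 0.0122, 0.1735]
tcp_rot: [[0.497, 0.868, 0.001], [0.868, -0.497, -0.0], [0.0, 0.001, -1.0]]
force: [-2.0, -0.3, 10.8]
opening: 0.2
grasp_force: 30.0
time_s: 16.1
position: [0.5538, 0.0122, 0.1734]
tcp_rot: [[0.497, 0.868, 0.001], [0.868, -0.497, -0.0], [0.0, 0.001, -1.0]]
force: [-2.7, 0.4, 16.4]
opening: 0.201
grasp_force: 30.0
```

The collar stopped hard at TCP 0.1735 (0.1736 predicted), with 16 N on it. I draw it straight out.

```bash
python3 -m pendant '[[0,0,-0.05,0,0,0,1],[0,0,-0.15,0,0,0,1],[0,0,-0.3,0,0,0,1],[0,0,-0.45,0,0,0,1],[0,0,-0.6,0,0,0,1],[0,0,-0.8,0,0,0,1],[0,0,-0.95,0,0,0,1],[0,0,-0.95,0,0,0,1]]'
python3 -m pendant '[[0,0,-0.2,0.057,0.157,0,1],[0,0,-0.2,0.057,0.157,0,1],[0,0,-0.2,0.057,0.157,0,1],[0,0,-0.2,0.057,0.157,0,1],[0,0,-0.2,0.057,0.157,0,1]]'
python3 - <<'E'
from h import *
go((.554,.0122,.38),down(-30))
for n in ['scene','side']:
    p,d,K,T=shot(n); W=cloud(d,K,T)
    P=near(W,(.554,.012),.035,.080,.1); print(n,len(P),'z',np.percentile(P[:,2],[5,50,95]).round(4))
    P=near(W,(.554,.012),.035,.067,.083); print(circ(P,.022).round(4))
E
```

```text
time_s: 16.9
position: [0.5559, 0.0119, 0.3659]
tcp_rot: [[0.497, 0.868, 0.011], [0.868, -0.497, -0.002], [0.004, 0.01, -1.0]]
force: [1.1, -0.5, -1.1]
opening: 0.197
grasp_force: 30.0
time_s: 17.4
position: [0.5529, 0.0106, 0.3986]
tcp_rot: [[0.48, 0.873, 0.083], [0.741, -0.455, 0.494], [0.469, -0.176, -0.865]]
force: [-0.4, 0.4, -1.6]
opening: 0.199
grasp_force: 30.0
t 17.4 row [-0.035, 0.0177, 0.0848] [-0.0585, -0.1565, -0.0005] pos [0.5529 0.0106 0.3986] F [-0.4  0.4 -1.6] open 0.199 J [-23.  19.  88.  30.  81.   0.]
scene 142 z [0.0804 0.0851 0.087 ]
[0.5534 0.0128]
side 237 z [0.081  0.0856 0.088 ]
[0.5538 0.0153]
```

```bash
cat > f.py <<'E'
from h import *
s=readout.read_state(); A=np.array(s['tcp_rot']); z=A[:,2]; h=np.array([z[0],z[1],0]); h/=np.linalg.norm(h)
R=Ro.from_rotvec(np.cross(z,h)/max(np.linalg.norm(np.cross(z,h)),1e-9)*np.arccos(np.clip(z@h,-1,1))).as_matrix()@A
go(s['position'],R); print('tilt',np.degrees(np.arcsin(z[2])))
E
python3 f.py
```

```text
t 17.5 row [0.0, 0.0, 0.0] [0.1153, 0.3128, 0.0] pos [0.5533 0.0119 0.3998] F [ 0.2 -0.2 -0.9] open 0.201 J [-23.  19.  88.  29.  81.   0.]
tilt -60.014516375161605
```

```bash
python3 -m pendant '[[0,0,0,0.115,0.313,0,1],[0,0,0,0.115,0.313,0,1],[0,0,0,0.115,0.313,0,1],[0,0,0,0.115,0.313,0,1],[0,0,0,0.115,0.313,0,1],[0,0,0,0.115,0.313,0,1],[0,0,0,0.115,0.313,0,1],[0,0,0,0.115,0.313,0,1]]'
python3 f.py
```

```text
time_s: 18.3
position: [0.5538, 0.0128, 0.3979]
tcp_rot: [[0.345, 0.924, 0.167], [-0.06, -0.156, 0.986], [0.937, -0.35, 0.002]]
force: [-0.0, 0.5, -1.4]
opening: 0.196
grasp_force: 30.0
t 18.3 row [0.0, 0.0, 0.0] [-0.0002, -0.0006, 0.0] pos [0.5538 0.0128 0.3979] F [-0.   0.5 -1.4] open 0.196 J [-35.  36.  98.  72. 108. -26.]
tilt 0.10645227667312372
```

Tool level. I check the gauge itself in the picture and the cloud.

```bash
python3 -m pendant '[[0,0,0,0,0,0,1],[0,0,0,0,0,0,1],[0,0,0,0,0,0,1]]'
python3 - <<'E'
from h import *
s=readout.read_state(); c=s['position']; z=np.array(s['tcp_rot'])[:,2]; ims=[]
for n in ['scene','side']:
    p,d,K,T=shot(n); W=cloud(d,K,T)
    P=W.reshape(-1,3); P=P[~np.isnan(P[:,0])]-c; a=P@z; r=np.linalg.norm(P-np.outer(a,z),axis=1)
    m=(a>.09)&(a<.15)&(r<.02); Q=P[m]; a=a[m]
    if len(Q)>8: f=np.polyfit(a,Q[:,2],1); print(n,len(Q),'slope deg',np.degrees(np.arctan(f[0])).round(2),'max along',a.max().round(4))
    q=np.linalg.inv(T)@np.array([*(c+.08*z),1]); u=K@q[:3]; u=(u/u[2])[:2].astype(int); print(u)
    x0=min(max(u[0]-80,0),352); y0=min(max(u[1]-60,0),234)
    ims.append(cv2.resize(p[y0:y0+150,x0:x0+160,::-1],(400,375),interpolation=cv2.INTER_CUBIC))
cv2.imwrite('pics/c3.png',np.hstack(ims)); print(s['qvel'].round(2),c)
E
```

```text
time_s: 18.6
position: [0.5537, 0.0127, 0.4021]
tcp_rot: [[0.336, 0.927, 0.167], [-0.055, -0.157, 0.986], [0.94, -0.34, -0.002]]
force: [1.2, -0.5, -1.0]
opening: 0.201
grasp_force: 30.0
scene 135 slope deg -0.37 max along 0.1488
[200  65]
side 205 slope deg -0.81 max along 0.15
[190  78]
[-0.24  0.06  0.33  0.29  0.29 -0.14] [0.55370255 0.01269513 0.40214848]
```

View pics/c3.png

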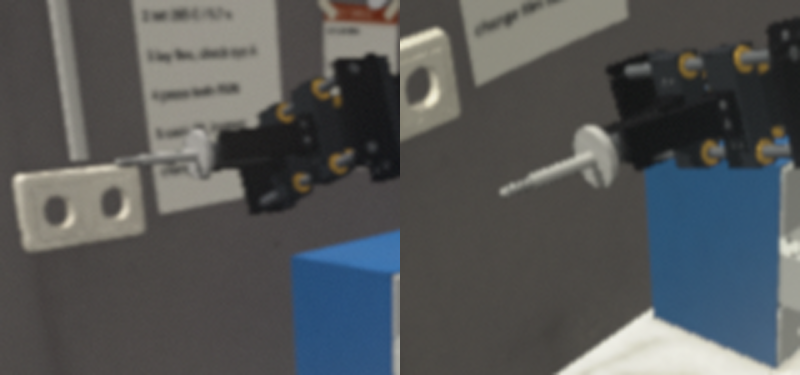

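The gauge is held level, with its tip end at (118,160) left and (503,190) right. The tip now stands only a little way out of the sleeve. Handing in.

```bash
python3 -m pendant '[[0,0,0,0,0,0,1],[0,0,0,0,0,0,1],[0,0,0,0,0,0,1]]'
python3 -c "
from rig import bot; print(bot.hand_in())"
```

```text
time_s: 19.0
position: [0.5536, 0.0122, 0.4012]
tcp_rot: [[0.338, 0.926, 0.168], [-0.059, -0.157, 0.986], [0.939, -0.343, 0.001]]
force: [-0.3, -0.5, -1.6]
opening: 0.2
grasp_force: 30.0
the job is handed in; nothing more can be done
None
```

I handed the job in at 19.0 s: the thick spacer is seated on the spindle shoulder, the gauge collar was pushed down to a hard stop on it, and the gauge is held within 1° of level about 40 cm above the bench; I didn't measure how far the tip moved.

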